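# Load two tomato-paste tins into the tilted tin tube

### The job

Load the tilted tin tube for the next shift: feed in the green tin first, then the red tin end to end behind it, and push until the orange follower is fully home against the closed end of the tube and cannot go deeper. Leave both tins in line in the tube, let go of them, and do not disturb the flour shaker, the prep bowl or the caper jar.

Things in the scene. Friction and masses are not known exactly. Their poses are not given: they have to be found in the camera images.
- tube_mouth (a point): Centre of the mouth of a fixed clear round tube that leans 35 degrees from vertical, mouth up and toward the robot (stand turned up to 18 degrees). z points out along the tube, y is level across it, -x points to its underside. Inside diameter 60 mm, outside 66, straps 71; tube and chute are slippery. A flared steel lip, 9 mm deep, leads in over the upper part of the mouth. Floor (closed end) 124 mm inside the mouth, which is 152 mm above the table.
- chute_end (a point): Middle of the outer edge of the open steel chute: a gutter of 27.5 mm inside radius, lowest 108 degrees only, that lines the tube's underside and runs on 90 mm beyond the mouth. Axes as at the mouth. Sides and top are open, so fingers that close along y on a tin's centreline have room beside it down to the mouth. A tin in it lies 2.5 mm below the axis.
- follower_face (a point): Centre of the outer face of the orange disc (53 mm wide, 12 mm thick) inside the tube, on which the first tin rests. Axes as at the mouth. It starts 22 to 52 mm inside the mouth and is 112 mm inside when home.
- follower (a joint): How far the orange disc has been pushed in, m: 0 outermost (face 22 mm inside the mouth), 0.090 fully home; starts at 0 to 0.03. No spring; about 7 N of steady friction holds it, so resting tins do not move it and it stays where pushed. When it is home with both tins end to end, the second tin stands 48 mm out of the mouth, lying in the chute.
- green_tin_center (a point): Centre (half-way up) of the tin with the green label and a narrow white stripe round its middle: a metal cylinder 50 mm in diameter, 80 mm high in all, ends bevelled by 3 mm, lid slightly domed (2 mm), about 0.18 kg, standing upright on the table (centre 40 mm above it), z up out of the lid.
- red_tin_center (a point): Centre (half-way up) of the tin with the red label and a narrow white stripe; same size and weight as the green one, standing upright on the table. Both tins stand to the right (-y) of the tube; the two tins may have changed places.
- flour_shaker: Bystander: dull aluminium flour shaker with a domed sieve lid, 74 mm wide, 116 mm high, loose; origin at the centre of its underside, z up. Leave alone.
- prep_bowl: Bystander: small metal bowl of red chopped food, 113 mm wide, 46 mm high, loose; origin at the centre of its underside, z up. Leave alone.
- caper_jar: Bystander: glass jar with a red cap, 84 mm wide, 109 mm high, loose; origin at the centre of its underside, z up. Leave alone.
There are look-alikes about, which are no part of the job. What is shaped like the part that bears red_tin_center but purple is not meant.

How it is judged:
By the outcome, as a careful person would: the job done as asked, in the order asked, and still so for the second after the job is handed in, with the robot touching nothing.
It also fails if it takes over 64 s, if anything falls off the work surface, if the arm or the gripper's body presses on something with over 40 N, if the wrist force passes 120 N, or if a joint passes its speed limit or range.

### The arm

A 7-joint arm with a two-finger parallel gripper is mounted at the origin on a cart in front of the work surface, level with it; the furniture and walls round the work are solid. World frame = base frame: x ahead of the robot, y to its left, z up, the work surface at z = 0. Lengths are in m, angles in rad, forces in N, time in s.
With the tool pointing down it reaches from about 0.35 to 0.9 m from the base axis. Payload 8.1 kg.
Tool frame: the origin (TCP) lies at the very end of the fingers, on their centre line; the grasp point (between the pads) lies 19 mm behind it (arm.tcp_to_grasp is the z of the grasp point in the tool frame, in m); z points along the fingers, y is the line along which they close (so a half turn about z gives the same grasp; the last joint's range is limited). The gripper opens to 92 mm and grips with 3 to 60 N. Pads are 19 mm wide; open, the fingers measure 130 mm over their backs; the gripper's body (75 mm by 190 mm) begins 47 mm behind the grasp point.
Start: joints at [-1.447, 0.434, 0.025, 1.573, -0.012, 1.134, -0.075], TCP at [0.141, 0.609, 0.227] pointing down, gripper open.
Joint ranges: [-2.62, 2.62], [-0.44, 2.09], [-1.27, 1.32], [0.08, 2.57], [-1.32, 4.46], [0.12, 2], [-2.74, 2.74]. Speed limits (rad/s): [2.22, 2.22, 3.01, 3.01, 3.14, 3.14, 3.14].

### API

Orientations are given as a rotation vector (axis times angle).
In Python, from cell import readout, vision, sign_off, arm gives the robot as it stands. The module is installed in compiled form; this text tells all that it offers.
- The arm moves only by the shell command python3 -m creep 'ROWS' [FORCE]. ROWS is JSON, a list of rows, each a list of 5 numbers: the shift along the tool's x, y, z in units of 4 cm (1.0 is 4 cm), then the turn about the tool's z in units of 4 degrees (1.0 is 4 degrees), then the opening, from 0 (shut) to 1 (fully open). A call has 1 to 12 rows; each row shifts and turns the commanded pose from where the row before left it, along the tool's axes as they then stand; what a row does not reach is not made up. A row lasts 1/8 s, in which the tool goes at most 62.5 mm and 10.7 degrees, less where a joint would pass 70% of its speed; a pose out of reach is approached as far as the arm can. A call with a number of a shift or a turn outside -1 to 1 is refused whole. A call with a gripper value outside its range is refused whole. The fingers move at their own pace and stop on an object; FORCE is the grip in N (left out, the last holds). Time passes only in rows, so rows that do not move let the fingers close. It gives the time, the measured TCP pose, the force, the opening and the grip force at its end, in the units of the state.
- readout.observe(): the state, without advancing time (a new reading comes with each control period).
- vision.get_image(name): name is "side" or "top" or "wrist"; returns a dict with "pixels" (480x640x3 uint8, blue, green, red), "z_map" (480x640 float32, m along the optical axis (not along the pixel's ray), 0 where there is no reading), "camera_matrix" (3x3 intrinsics, pixels), "position" and "rotation" of the camera in the world. Camera axes: x right, y up, looking along -z (the intrinsics and any distortion apply to the point x, -y, -z); pixel columns grow to the right and rows downward; lengths in m; the calibration is good to about 2 mm. A picture is of the moment at which its call begins.
- sign_off(): hands the job in; it is judged then, once.
The state is a dict: "clock": time; "joints": joint angles; "dq": joint speeds; "joint_efforts": joint torques, N m; "position": TCP position; "ee_rot": TCP orientation; "force": force on the tool from outside, world axes, zero at the start; "ft_torque": the same for the moment, N m; "width": opening from 0.0 (shut) to 1.0 (fully open); "gripper_force": force on a finger pad.
Only numpy, scipy, OpenCV 4.12 (cv2) and the standard library are available. Lean on these libraries where they do the work, as an engineer would, in place of code of your own. Each camera call takes 0.05 s, during which the arm holds its last target. There are 200 camera calls.

## Working session

There is one attempt and no reset: what is moved stays moved. The work goes in short steps, Python scripts to look and compute and a shell command to move; the robot and the scene stay as the last step left them, time stands still between calls to the robot, and variables do not carry over. Pictures are saved under pics/ and viewed, at most 10 in all, crops included, and the job is handed in when it is done.

```bash
mkdir -p pics
cat > h.py <<'E'
import numpy as np, cv2
from cell import readout, vision, sign_off, arm
def grab(n,save=None):
    im=vision.get_image(n)
    if save: cv2.imwrite('pics/'+save,im['pixels'])
    return im
def pts(im):
    K=np.array(im['camera_matrix']);z=im['z_map'];v,u=np.mgrid[:480,:640]
    c=np.stack([(u-K[0,2])/K[0,0]*z,-(v-K[1,2])/K[1,1]*z,-z],-1)
    return c@np.array(im['rotation']).T+np.array(im['position'])
E
python3 - <<'E'
from h import *
s=readout.observe();print(s,arm.tcp_to_grasp)
a=grab('side','s1.png');b=grab('top','t1.png')
for i in(a,b):print(i['camera_matrix'],i['position'],i['rotation'],{k:v for k,v in i.items() if k not in('pixels','z_map','camera_matrix','position','rotation')})
E
```

```text
{'clock': 0.0, 'joints': array([-1.4465807 ,  0.43520857,  0.02497415,  1.57409873, -0.01160021,
        1.13397067, -0.07507587]), 'dq': array([ 0.00073815,  0.00087061, -0.00082116, -0.00266665, -0.00097803,
       -0.00056882, -0.00153255]), 'joint_efforts': array([-4.54718411e-04, -6.67854881e+01,  9.84954759e-01, -3.14470696e+01,
       -6.04967074e-02,  4.26859839e-02,  1.69590294e-04]), 'position': array([0.14049022, 0.60848916, 0.22595329]), 'ee_rot': array([-3.55587074e-01, -3.12136851e+00,  2.41890278e-03]), 'force': array([-0.1088434 , -0.07306127,  0.3736753 ]), 'ft_torque': array([ 0.01457982,  0.02207863, -0.00421988]), 'gripper_force': 0.0, 'width': 1.0050746591477628} -0.0188
[[612.82290142   0.         313.97115134]
 [  0.         612.82290142 235.76135931]
 [  0.           0.           1.        ]] [ 0.85594352 -0.9084668   0.89026777] [0.88339768 0.12070761 0.29101445] {}
[[489.82002395   0.         317.13970599]
 [  0.         489.82002395 236.97536617]
 [  0.           0.           1.        ]] [4.36357774e-01 3.02918364e-04 1.17731394e+00] [ 0.13755978 -0.11173568 -1.58238697] {}
```

View pics/s1.png

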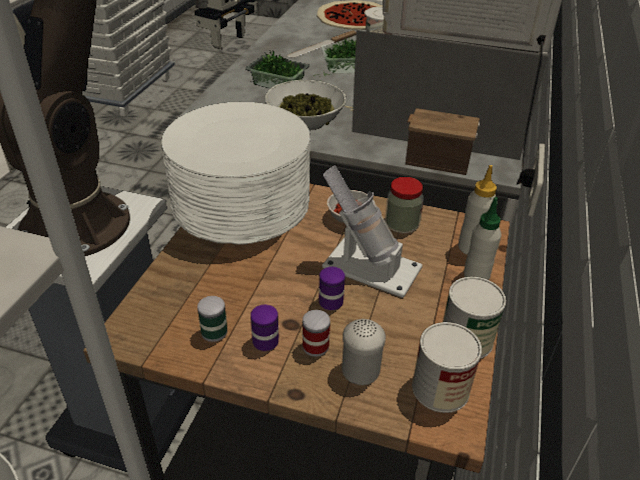

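View pics/t1.png

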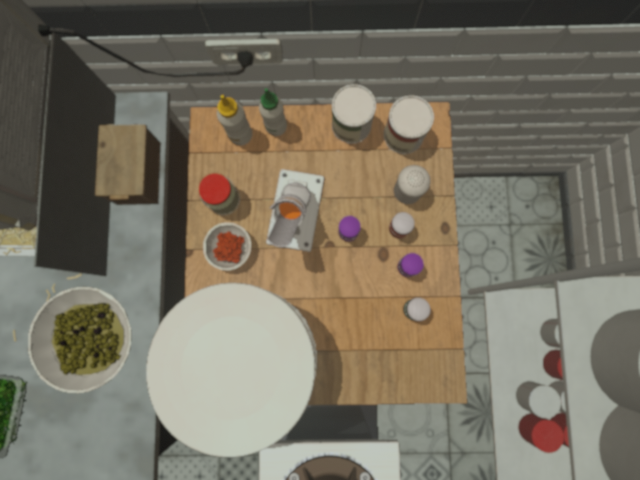

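```bash
cat >> h.py <<'E'
from scipy.spatial.transform import Rotation as Ro
def fix(im):
    im['rotation']=Ro.from_rotvec(im['rotation']).as_matrix(); return im
E
python3 - <<'E'
from h import *
b=fix(grab('top'));a=fix(grab('side'))
P=pts(b);S=pts(a);np.save('P.npy',P);np.save('S.npy',S)
for n,(u,v) in dict(green=(419,309),red=(402,223),purp1=(349,228),purp2=(411,265),shaker=(412,182),bowl=(228,247),caper=(215,192),plates=(232,368),follower=(289,212)).items(): print(n,P[v,u].round(3))
for n,(u,v) in dict(green=(212,320),red=(316,335)).items(): print('side',n,S[v,u].round(3))
# colour masks
for nm,im,Q in(('top',b,P),('side',a,S)):
    h=cv2.cvtColor(im['pixels'],cv2.COLOR_BGR2HSV)
    for c,m in dict(red=((h[...,0]<8)|(h[...,0]>172)),green=(abs(h[...,0].astype(int)-75)<20),orange=(abs(h[...,0].astype(int)-10)<5)).items():
        m=(m&(h[...,1]>110)&(h[...,2]>50)).astype(np.uint8)
        n,l,st,ce=cv2.connectedComponentsWithStats(m)
        for i in range(1,n):
            if st[i,4]>25:
                p=np.nanmedian(Q[l==i],0)
                if 0.2<p[0]<1 and -.5<p[1]<.35 and p[2]>.01: print(nm,c,st[i],p.round(3))
# tops of tins & bystanders: blobs
for n,(c,z,r) in dict(green=(P[309,419],.08,.035),red=(P[223,402],.08,.035),shaker=(P[182,412],.1,.05)).items():
    d=P[(np.hypot(P[...,0]-c[0],P[...,1]-c[1])<r)&(P[...,2]>z-.012)]
    print(n,len(d),d.min(0).round(3),d.max(0).round(3),((d.min(0)+d.max(0))/2).round(3))
m=(P[...,0]>.0)&(P[...,0]<.6)&(P[...,1]>0.05)&(P[...,1]<.5)&(P[...,2]>.1)
d=P[m];print('plates',d.min(0),d.max(0))
v=b['pixels'][150:270,240:350];cv2.imwrite('pics/c1.png',np.hstack([cv2.resize(v,None,fx=4,fy=4,interpolation=2),cv2.resize(a['pixels'][150:310,310:430],(360,480),interpolation=2)]))
E
```

```text
green [ 0.447 -0.206  0.08 ]
red [ 0.64  -0.176  0.083]
purp1 [ 0.631 -0.055  0.082]
purp2 [ 0.545 -0.192  0.081]
shaker [ 0.728 -0.198  0.11 ]
bowl [0.597 0.227 0.044]
caper [0.714 0.245 0.108]
plates [0.337 0.186 0.19 ]
follower [0.663 0.078 0.115]
side green [ 0.46  -0.226  0.063]
side red [ 0.651 -0.2    0.062]
top red [199 174  32  31 775] [0.721 0.247 0.11 ]
top red [223 243  16  19  90] [0.579 0.217 0.035]
top red [214 249  10   9  34] [0.585 0.249 0.035]
top orange [390 128  25  14  62] [ 0.838 -0.178  0.09 ]
top orange [198 172  33  32 121] [0.747 0.266 0.106]
top orange [279 203  22  16 274] [0.666 0.078 0.117]
top orange [213 232  31  31 698] [0.596 0.227 0.036]
top orange [392 234  14   5  26] [ 0.619 -0.178  0.015]
side red [391 177  32  22 585] [0.725 0.241 0.11 ]
side red [334 203   8  10  46] [0.575 0.217 0.034]
side red [304 326  26  16 213] [ 0.652 -0.199  0.057]
side red [303 340  26  14 190] [ 0.651 -0.199  0.023]
side red [439 364  39  19 259] [ 0.896 -0.246  0.096]
side green [486 213  14  12  93] [0.917 0.11  0.16 ]
green 415 [ 0.425 -0.231  0.068] [ 0.474 -0.181  0.086] [ 0.449 -0.206  0.077]
red 391 [ 0.619 -0.204  0.068] [ 0.667 -0.154  0.086] [ 0.643 -0.179  0.077]
shaker 822 [ 0.7   -0.241  0.089] [ 0.772 -0.169  0.121] [ 0.736 -0.205  0.105]
plates [0.1741265  0.05000171 0.10022682] [0.59996392 0.49998392 0.44739855]
```

View pics/c1.png

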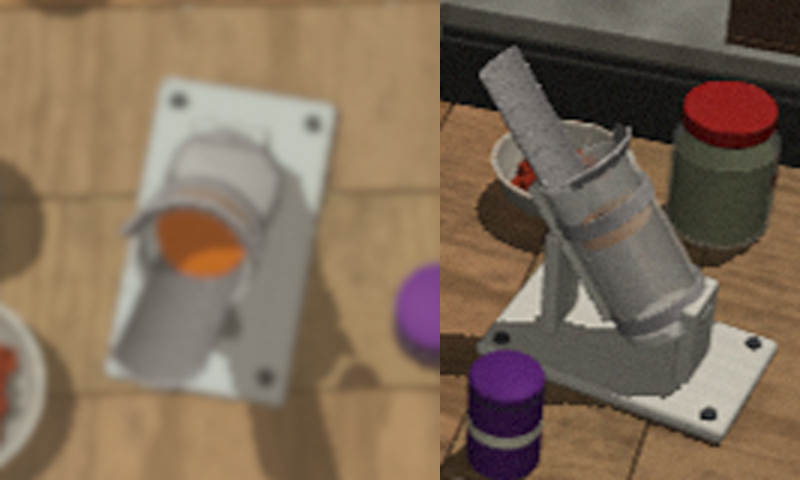

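```bash
cat > tube.py <<'E'
from h import *
from scipy.optimize import least_squares
P=np.load('P.npy').reshape(-1,3);S=np.load('S.npy').reshape(-1,3)
def axes(psi):
    t=np.radians(35);a=np.array([-np.sin(t)*np.cos(psi),np.sin(t)*np.sin(psi),np.cos(t)])
    y=np.array([-np.sin(psi),-np.cos(psi),0]);return np.cross(y,a),y,a
def frame(p): return np.array([p[0],p[1],.152]),axes(p[2])
p=np.array([.639,.083,np.radians(10.5)])
for it in range(6):
    for nm,C in(('top',P),('both',np.vstack([P,S]))):
        m,(x,y,a)=frame(p)
        q=(C-m)@np.array([x,y,a]).T; r=np.hypot(q[:,0],q[:,1])
        g=C[(q[:,2]>.012)&(q[:,2]<.085)&(r<.036)&(r>.018)&(q[:,0]<-.008)&(abs(q[:,1])<.02)]
        def f(p):
            m,(x,y,a)=frame(p);q=(g-m)@np.array([x,y,a]).T
            return np.hypot(q[:,0],q[:,1])-.0275
        if nm=='top': R=least_squares(f,p,loss='soft_l1',f_scale=.002);p2=R.x
    p=p2
m,(x,y,a)=frame(p);print('mouth',m,'psi',np.degrees(p[2]),len(g),'rms',np.sqrt((R.fun**2).mean()))
q=(P-m)@np.array([x,y,a]).T
s=(np.hypot(q[:,0],q[:,1])<.033)&(q[:,0]<-.01);print('chute end along',np.percentile(q[s&(q[:,2]<.12)][:,2],[99,100]))
E
python3 - <<'E'
from tube import *
P2=P.reshape(480,640,3)
b=[P2[150+int(v/4),240+int(u/4)] for u,v in((178,100),(312,123),(265,377))];print(np.round(b,3))
d=b[1]-b[2];print('plate yaw',np.degrees(np.arctan2(-d[1],d[0])))
im=grab('top')['pixels'];h=cv2.cvtColor(im,cv2.COLOR_BGR2HSV)
k=((abs(h[...,0].astype(int)-10)<6)&(h[...,1]>110)).copy();k[:, :270]=0;k[:,310:]=0;k[:195]=0;k[:,]&=True;k[225:]=0
o=(P2[k]-m)@np.array([x,y,a]).T;print('follower tube coords',np.median(o,0),o.min(0),o.max(0))
E
```

```text
mouth [0.639 0.083 0.152] psi 10.5 0 rms nan
chute end along [-0.00611072 -0.00315141]
[[0.776 0.097 0.019]
 [0.763 0.014 0.018]
 [0.606 0.045 0.015]]
plate yaw 11.182244423161038
follower tube coords [-0.00259474  0.00034736 -0.04502493] [-0.43722562 -0.02350096 -0.05157148] [0.01898169 0.11824092 0.94552852]tube.py:19: RuntimeWarning: Mean of empty slice.
  m,(x,y,a)=frame(p);print('mouth',m,'psi',np.degrees(p[2]),len(g),'rms',np.sqrt((R.fun**2).mean()))
  ret = ret.dtype.type(ret / rcount)
```

```bash
python3 -m creep '[[0,0,-1,0,1],[0,0,-1,0,1],[-1,-1,0,0,1],[-1,-1,0,0,1],[-1,-1,0,0,1],[-1,-1,0,0,1],[-1,-1,0,0,1],[-0.5,-1,0,0,1],[-0.5,-1,0,0,1],[-0.5,-1,0,0,1]]' 8
```

```text
clock: 1.5
position: [0.3221, 0.2372, 0.3068]
ee_rot: [0.356, 3.121, 0.001]
force: [0.2, -0.4, 1.4]
width: 0.999
gripper_force: 0.0
```

```bash
sed -i 's/y=np.array(\[-np.sin(psi),-np.cos(psi),0\])/y=np.array([np.sin(psi),np.cos(psi),0])/' tube.py; python3 tube.py
python3 - <<'E'
from h import *
g=np.array([.449,-.206,.20]);s=readout.observe();R=Ro.from_rotvec(s['ee_rot']).as_matrix()
print(R.T@(g-s['position'])/.04)
E
```

```text
mouth [0.64986893 0.07908299 0.152     ] psi 10.672472316479347 695 rms 0.0007950561463354849
chute end along [0.09210478 0.09464071]
[ -5.58462415 -10.08181461   2.66607519]
```

```bash
python3 -m creep '[[-0.6,-1,0,0,1],[-0.6,-1,0,0,1],[-0.6,-1,0,0,1],[-0.6,-1,0,0,1],[-0.6,-1,0,0,1],[-0.6,-1,0,0,1],[-0.5,-1,0.5,0,1],[-0.5,-1,0.5,0,1],[-0.5,-1,0.5,0,1],[-0.5,-1,0.5,0,1],[0,0,0.5,0,1],[0,0,0,0,1]]'
python3 - <<'E'
from h import *
s=readout.observe();R=Ro.from_rotvec(s['ee_rot']).as_matrix()
w=fix(grab('wrist','w1.png'));Q=pts(w)
c=np.array([.449,-.206])
k=(np.hypot(Q[...,0]-c[0],Q[...,1]-c[1])<.045)&(Q[...,2]>.07)&(Q[...,2]<.09)
d=Q[k];print(len(d));e=np.array([*((d.min(0)+d.max(0))/2)[:2],.033]) if len(d) else np.array([.449,-.206,.033]);print(d.min(0),d.max(0),e)
print(R.T@(e-s['position'])/.04)
E
```

```text
clock: 3.0
position: [0.4491, -0.2014, 0.2056]
ee_rot: [-0.357, -3.118, 0.0]
force: [-0.3, 0.1, 0.2]
width: 1.0
gripper_force: 0.0
2973
[ 0.42068395 -0.22786044  0.07004251] [ 0.47069035 -0.17771132  0.08230829] [ 0.44568715 -0.20278588  0.033     ]
[ 0.06205322 -0.05113421  4.31513264]
```

View pics/w1.png

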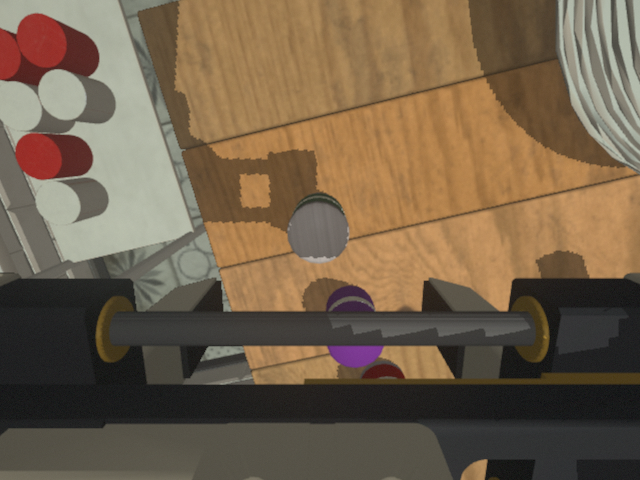

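```bash
python3 -m creep '[[0.05,-0.05,0.8,0,1],[0,0,0.9,0,1],[0,0,0.9,0,1],[0,0,0.9,0,1],[0,0,0.8,0,1],[0,0,0,0,1],[0,0,0,0,0.4],[0,0,0,0,0.4],[0,0,0,0,0.4],[0,0,0,0,0.4]]' 12; python3 -m creep '[[0,0,0,0,0.4],[0,0,0,0,0.4],[0,0,-0.5,0,0.4],[0,0,-1,0,0.4],[0,0,-1,0,0.4],[0,0,-1,0,0.4],[0,0,-1,0,0.4],[0,0,-1,0,0.4],[0,0,-1,0,0.4],[0,0,0,0,0.4]]'
```

```text
clock: 4.3
position: [0.4482, -0.2029, 0.0352]
ee_rot: [0.355, 3.121, 0.0]
force: [0.9, 0.5, 0.2]
width: 0.613
gripper_force: 0.0
clock: 5.55
position: [0.4489, -0.2035, 0.2969]
ee_rot: [0.355, 3.117, 0.0]
force: [0.0, 0.3, -2.0]
width: 0.544
gripper_force: 12.0
```

```bash
cat > go.py <<'E'
import sys
from tube import *
def to(s_,n_,off=-.0188,yo=0):
    s=readout.observe();R=Ro.from_rotvec(s['ee_rot']).as_matrix()
    G=m+a*s_+x*n_+y*yo; T=G+np.array([0,0,off])
    print('s,n=',s_,n_,'TCP',T.round(4),'units',(R.T@(T-s['position'])/.04).round(2))
def where(off=.0188):
    s=readout.observe();R=Ro.from_rotvec(s['ee_rot']).as_matrix();q=np.array([x,y,a])@(s['position']+[0,0,off]-m)
    print('now n,y,s mm',(q*1000).round(1),'yaw err deg',np.degrees(np.arctan2(np.cross(R[:2,1],y[:2]),R[:2,1]@y[:2])).round(2),'F tube',(np.array([x,y,a])@s['force']).round(1),'w',round(s['width'],3),'t',s['clock'].round(1))
    print('unit steps of 10mm along -a:',(R.T@(-a*.01)/.04).round(3),' along -x:',(R.T@(-x*.01)/.04).round(3))
if __name__=='__main__':
    where();to(.085,.030);to(.085,-.0025)
E
python3 go.py
```

```text
mouth [0.64986893 0.07908299 0.152     ] psi 10.672472316479347 695 rms 0.0007950561463354849
chute end along [0.09210478 0.09464071]go.py:9: DeprecationWarning: Arrays of 2-dimensional vectors are deprecated. Use arrays of 3-dimensional vectors instead. (deprecated in NumPy 2.0)
  print('now n,y,s mm',(q*1000).round(1),'yaw err deg',np.degrees(np.arctan2(np.cross(R[:2,1],y[:2]),R[:2,1]@y[:2])).round(2),'F tube',(np.array([x,y,a])@s['force']).round(1),'w',round(s['width'],3),'t',s['clock'].round(1))
Traceback (most recent call last):
  File "go.py", line 12, in <module>
    where();to(.085,.030);to(.085,-.0025)
    ~~~~~^^
  File "go.py", line 9, in where
    print('now n,y,s mm',(q*1000).round(1),'yaw err deg',np.degrees(np.arctan2(np.cross(R[:2,1],y[:2]),R[:2,1]@y[:2])).round(2),'F tube',(np.array([x,y,a])@s['force']).round(1),'w',round(s['width'],3),'t',s['clock'].round(1))
                                                                                                                                                                                                             ^^^^^^^^^^^^^^^^
AttributeError: 'float' object has no attribute 'round'
```

```bash
sed -i "s/s\['clock'\].round(1)/round(s['clock'],2)/; 1a import warnings; warnings.filterwarnings('ignore')" go.py; sed -i '/^m,(x,y,a)=frame(p);print/,$d' tube.py; echo 'm,(x,y,a)=frame(p)'>>tube.py
python3 -m creep '[[0,0,0,-0.6,0.4],[0,0,0,0,0.4]]'; python3 go.py
```

```text
clock: 5.8
position: [0.4471, -0.2025, 0.2936]
ee_rot: [-0.29, -3.126, -0.001]
force: [0.3, -0.1, -1.6]
width: 0.543
gripper_force: 12.0
now n,y,s mm [ -28.5 -314.2  215.7] yaw err deg -0.07 F tube [-0.6 -0.  -1.5] w 0.543 t 5.8
unit steps of 10mm along -a: [-0.144 -0.     0.205]  along -x: [0.205 0.    0.144]
s,n= 0.085 0.03 TCP [0.6261 0.0836 0.22  ] units [-3.09  7.85  1.83]
s,n= 0.085 -0.0025 TCP [0.5999 0.0885 0.2014] units [-2.42  7.85  2.3 ]
```

```bash
python3 -m creep '[[-0.4,1,0,0,0.4],[-0.4,1,0,0,0.4],[-0.4,1,0,0,0.4],[-0.4,1,0,0,0.4],[-0.4,1,0,0,0.4],[-0.4,1,0,0,0.4],[-0.4,1,0,0,0.4],[-0.3,0.85,0,0,0.4],[0,0,0.9,0,0.4],[0,0,0.8,0,0.4],[0,0,0,0,0.4]]'; python3 go.py; python3 -c "
from h import *
grab('side','s2.png');im=cv2.imread('pics/s2.png')[60:300,240:480];cv2.imwrite('pics/s2c.png',cv2.resize(im,None,fx=2,fy=2))"
```

```text
clock: 7.18
position: [0.6254, 0.083, 0.2235]
ee_rot: [-0.291, -3.122, 0.003]
force: [0.4, -0.6, -1.5]
width: 0.541
gripper_force: 12.0
now n,y,s mm [31.5 -0.7 88.2] yaw err deg -0.02 F tube [-0.4 -0.5 -1.5] w 0.541 t 7.17
unit steps of 10mm along -a: [-0.145  0.     0.204]  along -x: [0.204 0.    0.145]
s,n= 0.085 0.03 TCP [0.6261 0.0836 0.22  ] units [-0.02  0.02  0.09]
s,n= 0.085 -0.0025 TCP [0.5999 0.0885 0.2014] units [0.65 0.02 0.56]
```

View pics/s2c.png

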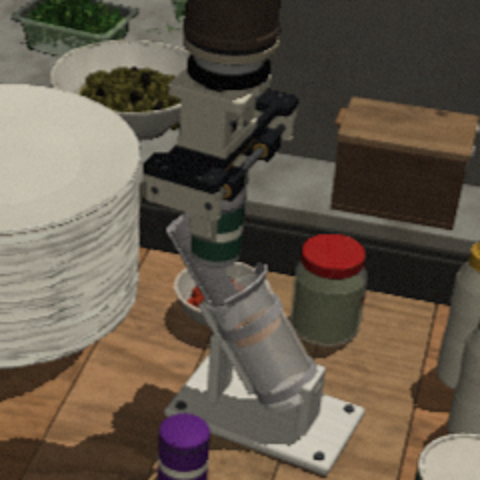

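```bash
python3 -m creep '[[0.1,0,0.07,0,0.4],[0.1,0,0.07,0,0.4],[0.1,0,0.07,0,0.4],[0.1,0,0.07,0,0.4],[0,0,0,0,0.4]]'; python3 go.py |head -1; python3 -m creep '[[0.1,0,0.07,0,0.4],[0.08,0,0.07,0,0.4],[0.08,0,0.07,0,0.4],[0,0,0,0,0.4]]'; python3 go.py; python3 -c "
from h import *
grab('side','s3.png');im=cv2.imread('pics/s3.png')[60:300,240:480];cv2.imwrite('pics/s3c.png',cv2.resize(im,None,fx=2,fy=2))"
```

```text
clock: 7.85
position: [0.6141, 0.0867, 0.2174]
ee_rot: [0.288, 3.122, 0.003]
force: [5.2, 2.5, 2.8]
width: 0.54
gripper_force: 12.0
now n,y,s mm [18.3  0.9 90. ] yaw err deg -0.12 F tube [ 5.4  3.4 -0.3] w 0.54 t 7.85
clock: 8.35
position: [0.6028, 0.0884, 0.2084]
ee_rot: [0.289, 3.125, 0.002]
force: [4.0, 1.3, 4.2]
width: 0.543
gripper_force: 12.0
now n,y,s mm [ 3.9  0.4 89.1] yaw err deg -0.11 F tube [5.5 2.  1.3] w 0.543 t 8.35
unit steps of 10mm along -a: [-0.143 -0.001  0.205]  along -x: [0.205 0.    0.143]
s,n= 0.085 0.03 TCP [0.6261 0.0836 0.22  ] units [-0.59 -0.01 -0.29]
s,n= 0.085 -0.0025 TCP [0.5999 0.0885 0.2014] units [ 0.07 -0.01  0.18]
```

View pics/s3c.png

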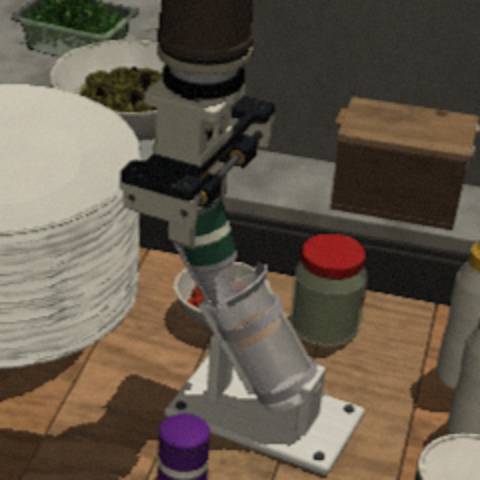

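```bash
python3 -m creep '[[0.06,0,0.06,0,0.4],[0.05,0,0.05,0,0.4],[0,0,0,0,0.4]]'; python3 go.py|head -1;  python3 -m creep '[[0,0,0.04,0,0.4],[-0.07,0,0.11,0,0.4],[-0.07,0,0.1,0,0.4],[0,0,0,0,0.4]]'; python3 go.py
```

```text
clock: 8.78
position: [0.597, 0.0897, 0.2024]
ee_rot: [-0.289, -3.128, -0.002]
force: [4.2, 4.2, 1.6]
width: 0.546
gripper_force: 12.0
now n,y,s mm [-4.5  0.6 87.6] yaw err deg -0.11 F tube [ 3.7  4.9 -0.6] w 0.546 t 8.78
clock: 9.28
position: [0.6021, 0.0889, 0.1918]
ee_rot: [-0.289, -3.127, -0.002]
force: [4.2, 4.9, -0.2]
width: 0.538
gripper_force: 12.0
now n,y,s mm [-6.3  0.8 76. ] yaw err deg -0.13 F tube [ 2.5  5.6 -2. ] w 0.538 t 9.28
unit steps of 10mm along -a: [-0.144 -0.     0.205]  along -x: [0.205 0.    0.144]
s,n= 0.085 0.03 TCP [0.6261 0.0836 0.22  ] units [-0.61 -0.02 -0.71]
s,n= 0.085 -0.0025 TCP [0.5999 0.0885 0.2014] units [ 0.05 -0.02 -0.24]
```

```bash
python3 -m creep '[[-0.1,0.03,0.1,0,0.4],[-0.1,0,0.13,0,0.4],[-0.1,0.02,0.14,0,0.4],[-0.1,0,0.14,0,0.4],[0,0,0,0,0.4]]'; python3 go.py|head -1; python3 -c "
from h import *
grab('side','s4.png');im=cv2.imread('pics/s4.png')[60:300,240:480];cv2.imwrite('pics/s4c.png',cv2.resize(im,None,fx=2,fy=2))"
```

```text
clock: 9.9
position: [0.6187, 0.0861, 0.1715]
ee_rot: [-0.291, -3.127, 0.001]
force: [0.1, 0.7, -1.8]
width: 0.539
gripper_force: 12.0
now n,y,s mm [-4.2  1.1 49.7] yaw err deg -0.04 F tube [-1.1  0.7 -1.5] w 0.539 t 9.9
```

View pics/s4c.png

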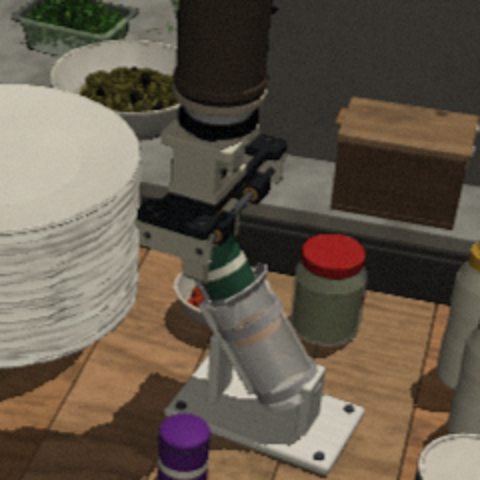

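```bash
python3 -m creep '[[-0.07,0,0.1,0,0.4],[-0.07,0,0.1,0,0.4],[0,0,0,0,0.4]]'; python3 go.py|head -1; python3 -m creep '[[0,0,0,0,0.8],[0,0,0,0,0.8],[0,0,0,0,0.8],[0,0,0,0,0.8],[0,0,-0.6,0,0.8],[0,0,-1,0,1],[0,0,-1,0,1],[0,0,-1,0,1]]'
python3 - <<'E'
from go import *
where()
for n in('side',):
    w=fix(grab(n,'s5.png'));Q=pts(w);h=cv2.cvtColor(w['pixels'],cv2.COLOR_BGR2HSV)
    q=(Q-m)@np.array([x,y,a]).T
    k=(np.hypot(q[...,0],q[...,1])<.028)&(q[...,2]>-.01)&(q[...,2]<.09)&(q[...,0]>-.02)
    print(k.sum(),q[k].max(0),np.percentile(q[k][:,2],[5,50,95]))
im=cv2.imread('pics/s5.png')[60:300,240:480];cv2.imwrite('pics/s5c.png',cv2.resize(im,None,fx=2,fy=2))
s=readout.observe();R=Ro.from_rotvec(s['ee_rot']).as_matrix();print('to red',R.T@(np.array([.642,-.177,.2])-s['position'])/.04)
E
```

```text
clock: 10.32
position: [0.6243, 0.0852, 0.1639]
ee_rot: [-0.291, -3.128, 0.001]
force: [-0.5, 0.1, -1.4]
width: 0.536
gripper_force: 12.0
now n,y,s mm [-3.9  1.3 40.3] yaw err deg -0.06 F tube [-1.2  0.  -0.9] w 0.536 t 10.32
clock: 11.32
position: [0.6241, 0.0855, 0.3097]
ee_rot: [0.29, 3.128, 0.0]
force: [0.8, 0.2, -0.1]
width: 0.994
gripper_force: 0.0
now n,y,s mm [ 79.5   1.5 159.8] yaw err deg -0.07 F tube [ 0.5  0.3 -0.5] w 0.994 t 11.32
unit steps of 10mm along -a: [-0.143 -0.     0.205]  along -x: [0.205 0.    0.143]
565 [0.02704107 0.02458537 0.08875866] [0.00464395 0.0269365  0.04219845]
to red [-1.57598255 -6.37662767  2.87557968]
```

View pics/s5c.png

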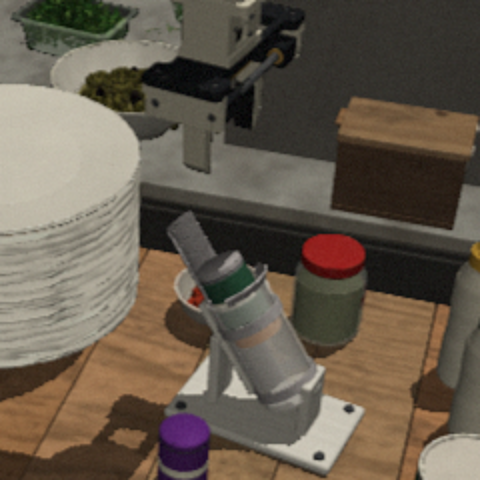

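```bash
python3 -c "
from go import *
to(.065,-.003,0);to(.02,-.003,0)"; python3 -m creep '[[0,0,0,0,0],[0,0,0,0,0],[0,0,0,0,0],[0,0,0,0,0],[0,0,0,0,0],[0,0,0,0,0]]' 20
```

```text
s,n= 0.065 -0.003 TCP [0.6108 0.0864 0.2035] units [ 0.4  -0.05  2.79]
s,n= 0.02 -0.003 TCP [0.6362 0.0817 0.1667] units [-0.24 -0.05  3.72]
clock: 12.12
position: [0.6242, 0.0855, 0.3082]
ee_rot: [-0.29, -3.128, 0.0]
force: [0.4, -0.1, 1.0]
width: 0.399
gripper_force: 0.0
```

```bash
python3 -m creep '[[0.4,-0.05,0,0,0],[0,0,0.8,0,0],[0,0,1,0,0],[0,0,0.9,0,0],[0,0,0,0,0]]'; python3 -m creep '[[-0.07,0,0.1,0,0],[-0.07,0,0.1,0,0],[-0.07,0,0.1,0,0],[-0.07,0,0.1,0,0],[0,0,0,0,0]]'; python3 -c "
from go import *
where(0)"
```

```text
clock: 12.75
position: [0.6065, 0.0866, 0.1982]
ee_rot: [-0.29, -3.124, 0.002]
force: [-0.3, -0.4, 0.9]
width: 0.007
gripper_force: 0.0
clock: 13.38
position: [0.6195, 0.0844, 0.1845]
ee_rot: [0.29, 3.128, 0.0]
force: [0.0, -0.4, 1.9]
width: 0.008
gripper_force: 1.0
now n,y,s mm [-6.6 -0.4 44.3] yaw err deg -0.07 F tube [ 1.2 -0.4  1.5] w 0.008 t 13.38
unit steps of 10mm along -a: [-0.143 -0.     0.205]  along -x: [0.205 0.    0.143]
```

```bash
python3 -m creep '[[-0.09,0,0.08,0,0],[-0.08,0,0.1,0,0],[-0.07,0,0.1,0,0],[0,0,0,0,0]]'; python3 -m creep '[[-0.07,0,0.1,0,0],[-0.07,0,0.1,0,0],[0,0,0,0,0]]'; python3 -c "
from go import *
where(0)"
```

```text
clock: 13.88
position: [0.6286, 0.0826, 0.1725]
ee_rot: [-0.29, -3.128, 0.001]
force: [-1.9, 0.2, 1.6]
width: 0.004
gripper_force: 1.1
clock: 14.25
position: [0.6342, 0.0815, 0.1646]
ee_rot: [-0.29, -3.128, 0.0]
force: [-2.0, 0.3, 2.1]
width: 0.004
gripper_force: 1.2
now n,y,s mm [-5.7 -0.5 19.4] yaw err deg -0.07 F tube [-0.4 -0.1  2.9] w 0.004 t 14.25
unit steps of 10mm along -a: [-0.143 -0.     0.205]  along -x: [0.205 0.    0.143]
```

```bash
python3 -m creep '[[0.05,0,-0.8,0,0],[0,0,-1,0,1],[0,0,-1,0,1],[0,0,-1,0,1],[0,0,0,0,1]]' 12
python3 - <<'E'
from go import *
where()
w=fix(grab('side','s6.png'));t=fix(grab('top'))
im=np.hstack([cv2.resize(w['pixels'][150:310,310:430],(360,480),interpolation=2),cv2.resize(t['pixels'][150:270,250:350],(400,480),interpolation=2)]);cv2.imwrite('pics/s6c.png',im)
s=readout.observe();R=Ro.from_rotvec(s['ee_rot']).as_matrix();print('to red',R.T@(np.array([.642,-.177,.2])-s['position'])/.04)
E
```

```text
clock: 14.88
position: [0.6345, 0.0814, 0.3206]
ee_rot: [0.29, 3.121, 0.002]
force: [1.0, 1.0, -0.4]
width: 0.393
gripper_force: 0.0
now n,y,s mm [ 94.8  -0.6 162.5] yaw err deg -0.05 F tube [ 0.5  1.1 -0.8] w 0.393 t 14.88
unit steps of 10mm along -a: [-0.142 -0.001  0.206]  along -x: [ 0.206 -0.     0.142]
to red [-1.41815164 -6.31997413  2.92577208]
```

View pics/s6c.png

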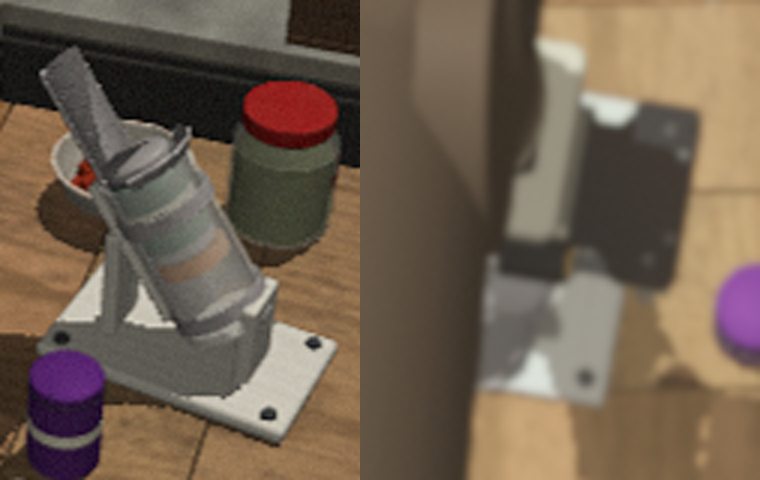

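```bash
python3 -m creep '[[-0.2,-0.9,0,0,1],[-0.2,-0.9,0,0,1],[-0.2,-0.9,0,0,1],[-0.2,-0.9,0,0,1],[-0.2,-0.9,0.2,0,1],[-0.2,-0.9,0.6,0,1],[-0.2,-0.9,0.7,0,1],[0,0,0.7,0,1],[0,0,0.7,0,1],[0,0,0,0,1]]'
python3 - <<'E'
from h import *
s=readout.observe();R=Ro.from_rotvec(s['ee_rot']).as_matrix()
w=fix(grab('wrist','w2.png'));Q=pts(w)
c=np.array([.642,-.177])
k=(np.hypot(Q[...,0]-c[0],Q[...,1]-c[1])<.045)&(Q[...,2]>.07)&(Q[...,2]<.09)
d=Q[k];e=np.array([*((d.min(0)+d.max(0))/2)[:2],.035]);print(len(d),d.min(0),d.max(0),e,s['position'],s['width'])
print(R.T@(e-s['position'])/.04)
hs=cv2.cvtColor(w['pixels'],cv2.COLOR_BGR2HSV);r=((hs[...,0]<8)|(hs[...,0]>172))&(hs[...,1]>120)&(np.hypot(Q[...,0]-c[0],Q[...,1]-c[1])<.06);print('red px',r.sum(),np.median(Q[r],0))
E
```

```text
clock: 16.23
position: [0.6391, -0.1752, 0.1977]
ee_rot: [-0.29, -3.122, -0.001]
force: [1.5, -0.6, 0.9]
width: 1.0
gripper_force: 0.0
3099 [ 0.61608548 -0.20134623  0.07000006] [ 0.66591722 -0.15155878  0.08285809] [ 0.64100135 -0.1764525   0.035     ] [ 0.63908311 -0.17518457  0.19774124] 0.9999806802089907
[-0.07663094 -0.02251757  4.06815322]
red px 218 [ 0.61724112 -0.17233806  0.05414694]
```

```bash
python3 -m creep '[[-0.07,-0.02,0.8,0,1],[0,0,0.8,0,1],[0,0,0.8,0,1],[0,0,0.8,0,1],[0,0,0.8,0,1],[0,0,0,0,1],[0,0,0,0,0.4],[0,0,0,0,0.4],[0,0,0,0,0.4],[0,0,0,0,0.4],[0,0,0,0,0.4],[0,0,0,0,0.4]]' 12; python3 -m creep '[[0,0,0,0,0.4],[0,0,-0.5,0,0.4],[0,0,-1,0,0.4],[0,0,-1,0,0.4],[0,0,-1,0,0.4],[0,0,-1,0,0.4],[0,0,-1,0,0.4],[0,0,-1,0,0.4],[0,0,-0.3,0,0.4],[0,0,0,0,0.4]]'; python3 -c "
from go import *
where();to(.09,.031)"
```

```text
clock: 17.77
position: [0.6436, -0.1775, 0.0414]
ee_rot: [0.29, 3.128, -0.0]
force: [0.1, -0.5, 2.8]
width: 0.543
gripper_force: 12.0
clock: 19.02
position: [0.6434, -0.1773, 0.3135]
ee_rot: [0.29, 3.127, 0.0]
force: [-0.6, -1.3, -2.9]
width: 0.546
gripper_force: 12.0
now n,y,s mm [ 137.1 -253.2  124.1] yaw err deg -0.07 F tube [-1.9 -1.3 -2.2] w 0.546 t 19.02
unit steps of 10mm along -a: [-0.143 -0.     0.205]  along -x: [0.205 0.    0.143]
s,n= 0.09 0.031 TCP [0.6241 0.0839 0.2247] units [1.68 6.33 2.22]
```

```bash
python3 -m creep '[[0.2,0.9,0,0,0.4],[0.2,0.9,0,0,0.4],[0.2,0.9,0,0,0.4],[0.2,0.9,0,0,0.4],[0.2,0.9,0,0,0.4],[0.3,0.9,0,0,0.4],[0.34,0.95,0,0,0.4],[0,0,0.7,0,0.4],[0,0,0.7,0,0.4],[0,0,0.5,0,0.4],[0,0,0,0,0.4]]'; python3 -c "
from go import *
where();to(.092,.036);to(.092,-.004)"
```

```text
clock: 20.4
position: [0.6236, 0.0846, 0.2341]
ee_rot: [-0.29, -3.123, 0.003]
force: [-1.1, -0.3, -1.6]
width: 0.541
gripper_force: 12.0
now n,y,s mm [35.9  0.6 98. ] yaw err deg -0.07 F tube [-1.8 -0.5 -0.7] w 0.541 t 20.4
unit steps of 10mm along -a: [-0.144  0.     0.204]  along -x: [0.204 0.001 0.144]
s,n= 0.092 0.036 TCP [0.627  0.0834 0.2292] units [-0.09 -0.01  0.12]
s,n= 0.092 -0.004 TCP [0.5948 0.0895 0.2063] units [ 0.73 -0.01  0.7 ]
```

```bash
python3 -m creep '[[0.1,0.02,0.09,0,0.4],[0.1,0,0.09,0,0.4],[0.1,0,0.09,0,0.4],[0.1,0,0.09,0,0.4],[0,0,0,0,0.4]]'; python3 -c "
from go import *
where()"; python3 -m creep '[[0.1,0,0.09,0,0.4],[0.08,0,0.08,0,0.4],[0.08,0,0.08,0,0.4],[0.06,0,0.06,0,0.4],[0,0,0,0,0.4]]'; python3 -c "
from go import *
where();to(.092,-.004)"
```

```text
clock: 21.02
position: [0.6118, 0.0876, 0.2243]
ee_rot: [0.29, 3.123, 0.001]
force: [4.7, -2.3, 4.6]
width: 0.544
gripper_force: 12.0
now n,y,s mm [20.3  1.3 96.9] yaw err deg -0.05 F tube [ 6.7 -1.4  0.9] w 0.544 t 21.02
unit steps of 10mm along -a: [-0.142 -0.     0.205]  along -x: [0.205 0.    0.142]
clock: 21.65
position: [0.5968, 0.0907, 0.2097]
ee_rot: [-0.29, -3.127, 0.0]
force: [1.9, -1.0, -0.1]
width: 0.544
gripper_force: 12.0
now n,y,s mm [-0.6  1.6 93.8] yaw err deg -0.08 F tube [ 1.7 -0.6 -1.2] w 0.544 t 21.65
unit steps of 10mm along -a: [-0.144 -0.     0.205]  along -x: [0.205 0.    0.144]
s,n= 0.092 -0.004 TCP [0.5948 0.0895 0.2063] units [ 0.04 -0.04  0.09]
```

Now settle it flush and slide down onto the green tin.

```bash
python3 -m creep '[[0.06,-0.01,0.06,0,0.4],[0.02,0,0.03,0,0.4],[-0.07,0,0.1,0,0.4],[-0.07,0,0.1,0,0.4],[0,0,0,0,0.4]]'; python3 -c "
from go import *
where()"; python3 -m creep '[[-0.07,0,0.1,0,0.4],[-0.07,0,0.1,0,0.4],[-0.07,0,0.1,0,0.4],[0,0,0,0,0.4]]'; python3 -c "
from go import *
where()"
```

```text
clock: 22.28
position: [0.5999, 0.0897, 0.1981]
ee_rot: [-0.29, -3.128, 0.001]
force: [3.0, -0.1, -1.7]
width: 0.541
gripper_force: 12.0
now n,y,s mm [-4.6  1.2 82.4] yaw err deg -0.07 F tube [ 1.4  0.5 -3.1] w 0.541 t 22.27
unit steps of 10mm along -a: [-0.143 -0.     0.205]  along -x: [0.205 0.    0.143]
clock: 22.78
position: [0.6081, 0.0881, 0.1863]
ee_rot: [-0.29, -3.128, 0.0]
force: [1.3, 0.3, -2.1]
width: 0.542
gripper_force: 12.0
now n,y,s mm [-4.5  1.2 68. ] yaw err deg -0.07 F tube [-0.2  0.6 -2.5] w 0.542 t 22.77
unit steps of 10mm along -a: [-0.143 -0.     0.205]  along -x: [0.205 0.    0.143]
```

```bash
python3 -m creep '[[-0.07,0,0.1,0,0.4],[-0.07,0,0.1,0,0.4],[-0.07,0,0.1,0,0.4],[0,0,0,0,0.4]]' 25; python3 -c "
from go import *
where()"; python3 -m creep '[[-0.07,0,0.1,0,0.4],[-0.07,0,0.1,0,0.4],[-0.07,0,0.1,0,0.4],[0,0,0,0,0.4]]'; python3 -c "
from go import *
where()"
```

```text
clock: 23.28
position: [0.6167, 0.0865, 0.1742]
ee_rot: [0.29, 3.128, -0.001]
force: [2.6, -0.0, -1.2]
width: 0.535
gripper_force: 25.0
now n,y,s mm [-4.4  1.2 53.1] yaw err deg -0.07 F tube [ 1.4  0.5 -2.5] w 0.535 t 23.27
unit steps of 10mm along -a: [-0.143 -0.     0.205]  along -x: [0.205 0.    0.143]
clock: 23.78
position: [0.625, 0.085, 0.1622]
ee_rot: [0.29, 3.128, -0.001]
force: [2.1, -0.4, -1.6]
width: 0.536
gripper_force: 25.0
now n,y,s mm [-4.3  1.2 38.4] yaw err deg -0.07 F tube [ 0.8  0.  -2.6] w 0.536 t 23.77
unit steps of 10mm along -a: [-0.143 -0.     0.205]  along -x: [0.205 0.    0.143]
```

```bash
python3 -m creep '[[0,0,0,0,0.8],[0,0,0,0,0.8],[0,0,0,0,0.8],[0,0,0,0,0.8],[0,0,-0.6,0,0.8],[0,0,-1,0,0],[0,0,-1,0,0],[0,0,-1,0,0],[0,0,0,0,0]]' 20
python3 - <<'E'
from go import *
where(0)
w=fix(grab('side','s7.png'));t=fix(grab('wrist','w3.png'))
for n,i in(('side',w),('wrist',t)):
    q=(pts(i)-m)@np.array([x,y,a]).T
    h=cv2.cvtColor(i['pixels'],cv2.COLOR_BGR2HSV)
    c=(np.hypot(q[...,0]+.0025,q[...,1])<.02)&(q[...,2]>.0)&(q[...,2]<.12)
    if c.sum():print(n,'lid s',c.sum(),np.percentile(q[c][:,2],[10,50,90]))
    r=((h[...,0]<8)|(h[...,0]>172))&(h[...,1]>80)&(np.hypot(q[...,0],q[...,1])<.035)&(q[...,2]>-.13)
    if r.sum():print(n,'red s',r.sum(),np.percentile(q[r][:,2],[2,50,98]))
to(.075,-.003,0);to(.048,-.003,0)
np.savez('l.npz',s=w['pixels'],t=t['pixels'])
E
```

```text
clock: 24.9
position: [0.6261, 0.0847, 0.3101]
ee_rot: [0.29, 3.123, 0.003]
force: [0.7, 0.7, -0.5]
width: 0.411
gripper_force: 0.0
now n,y,s mm [ 70.7   1.1 143.4] yaw err deg -0.06 F tube [ 0.2  0.8 -0.7] w 0.411 t 24.9
unit steps of 10mm along -a: [-0.142 -0.001  0.206]  along -x: [ 0.206 -0.     0.142]
side lid s 147 [0.01726903 0.05949703 0.06143284]
side red s 379 [0.00202487 0.03096854 0.04638907]
wrist lid s 2129 [0.05821738 0.05959852 0.06069468]
wrist red s 763 [-0.01225982  0.02719543  0.04652331]
s,n= 0.075 -0.003 TCP [0.6052 0.0875 0.2117] units [ 0.49 -0.03  2.37]
s,n= 0.048 -0.003 TCP [0.6204 0.0846 0.1896] units [ 0.1  -0.03  2.92]
```

```bash
python3 -m creep '[[0.5,-0.03,0,0,0],[0,0,0.7,0,0],[0,0,0.7,0,0],[0,0,0.6,0,0],[0,0,0.3,0,0],[0,0,0,0,0]]'; python3 -c "
from go import *
where(0)";  python3 -m creep '[[-0.05,0,0.07,0,0],[-0.05,0,0.07,0,0],[-0.05,0,0.07,0,0],[0,0,0,0,0]]'; python3 -c "
from go import *
where(0)"
```

```text
clock: 25.75
position: [0.604, 0.0875, 0.2136]
ee_rot: [-0.29, -3.126, 0.001]
force: [0.3, -0.4, 0.6]
width: 0.006
gripper_force: 0.0
now n,y,s mm [-2.8 -0.2 77.2] yaw err deg -0.06 F tube [ 0.6 -0.4  0.3] w 0.006 t 25.75
unit steps of 10mm along -a: [-0.144  0.     0.205]  along -x: [0.205 0.    0.144]
clock: 26.25
position: [0.6107, 0.0864, 0.2062]
ee_rot: [-0.29, -3.128, 0.0]
force: [0.2, 0.5, 0.5]
width: 0.005
gripper_force: 0.0
now n,y,s mm [-1.5 -0.1 67.3] yaw err deg -0.07 F tube [0.4 0.6 0.4] w 0.005 t 26.25
unit steps of 10mm along -a: [-0.143 -0.     0.205]  along -x: [0.205 0.    0.143]
```

```bash
python3 -m creep '[[-0.05,0,0.08,0,0],[-0.05,0,0.08,0,0],[0,0,0,0,0]]'; python3 -m creep '[[-0.04,0,0.06,0,0],[-0.04,0,0.06,0,0],[0,0,0,0,0]]';  python3 -c "
from go import *
where(0)"
```

```text
clock: 26.62
position: [0.6149, 0.0857, 0.2]
ee_rot: [0.29, 3.128, 0.0]
force: [-0.5, 0.3, 2.6]
width: 0.004
gripper_force: 1.4
clock: 27.0
position: [0.618, 0.0851, 0.1953]
ee_rot: [0.29, 3.128, 0.0]
force: [-0.5, 1.1, 4.7]
width: 0.004
gripper_force: 2.2
now n,y,s mm [-1.7  0.  54.1] yaw err deg -0.07 F tube [2.1 1.  4.2] w 0.004 t 27.0
unit steps of 10mm along -a: [-0.143 -0.     0.205]  along -x: [0.205 0.    0.143]
```

```bash
for i in 1; do python3 -m creep '[[-0.03,0,0.05,0,0],[0,0,0,0,0]]'; done; python3 -m creep '[[-0.03,0,0.05,0,0],[0,0,0,0,0]]'; python3 -m creep '[[-0.03,0,0.05,0,0],[0,0,0,0,0]]';  python3 -c "
from go import *
where(0)"
```

```text
clock: 27.25
position: [0.6186, 0.0851, 0.1946]
ee_rot: [-0.29, -3.128, -0.002]
force: [-8.7, 0.8, 17.9]
width: 0.01
gripper_force: 10.0
clock: 27.5
position: [0.619, 0.0853, 0.194]
ee_rot: [-0.29, -3.127, -0.005]
force: [-17.7, 2.5, 35.2]
width: 0.005
gripper_force: 19.2
clock: 27.75
position: [0.6195, 0.0855, 0.1936]
ee_rot: [-0.289, -3.126, -0.007]
force: [-26.7, 4.3, 51.7]
width: 0.005
gripper_force: 28.9
now n,y,s mm [-1.6  0.7 51.9] yaw err deg -0.11 F tube [ 7.5 -0.8 57.8] w 0.005 t 27.75
unit steps of 10mm along -a: [-0.144 -0.001  0.204]  along -x: [ 0.204 -0.     0.144]
```

```bash
python3 -m creep '[[0.06,0,-0.1,0,0],[0.06,0,-0.5,0,0],[0,0,-1,0,0],[0,0,-1,0,0],[0,0,-1,0,0],[0,0,0,0,0]]'
python3 - <<'E'
from go import *
where(0)
w=fix(grab('side','s8.png'));t=fix(grab('wrist','w4.png'))
for n,i in(('side',w),('wrist',t)):
    q=(pts(i)-m)@np.array([x,y,a]).T
    c=(np.hypot(q[...,0]+.0025,q[...,1])<.02)&(q[...,2]>.0)&(q[...,2]<.12)
    if c.sum():print(n,'lid s',c.sum(),np.percentile(q[c][:,2],[10,50,90]))
cv2.imwrite('pics/f.png',np.hstack([cv2.resize(w['pixels'][150:310,310:430],(360,480),interpolation=2),cv2.resize(w['pixels'][100:420,190:490],(440,469))[:, :] if 0 else cv2.resize(w['pixels'][100:420,190:490],(440,480))]))
E
```

```text
clock: 28.5
position: [0.6182, 0.0848, 0.3368]
ee_rot: [0.29, 3.122, 0.002]
force: [-1.1, -1.6, -1.0]
width: 0.005
gripper_force: 0.0
now n,y,s mm [ 79.6  -0.3 169.9] yaw err deg -0.05 F tube [-1.2 -1.7 -0.4] w 0.005 t 28.5
unit steps of 10mm along -a: [-0.142 -0.     0.206]  along -x: [ 0.206 -0.     0.142]
side lid s 143 [0.02118945 0.0490319  0.05096792]
wrist lid s 1672 [0.04769122 0.04916132 0.0503681 ]
```

View pics/f.png

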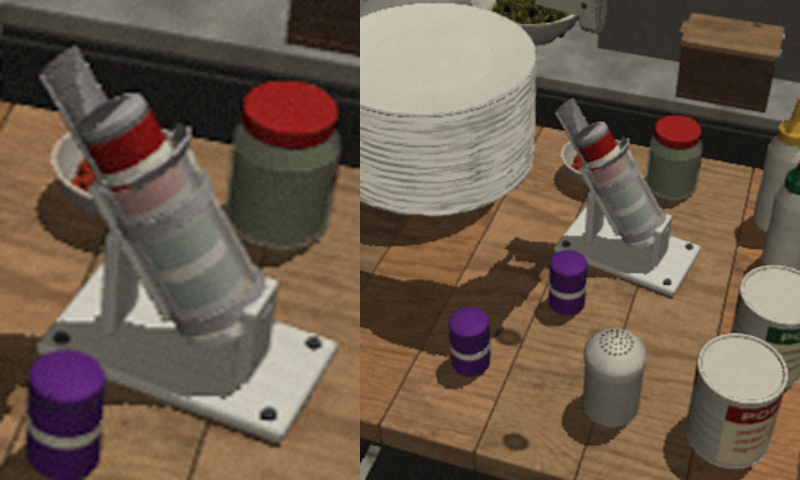

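The picture shows the green tin at the bottom of the tube, with the red tin in line behind it at about (130,140). The red lid measures about 49 mm out of the mouth (48 mm expected), and the bystanders are in place.

```bash
python3 -c "
from cell import sign_off
print(sign_off())"
```

```text
the job is handed in; nothing more can be done
None
```

The tube is loaded and the job handed in: green tin first, red tin end to end behind it, follower pushed to a hard stop (red lid about 49 mm out of the mouth, 48 expected), both tins released, and the shaker, bowl and jar left where they were.

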